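# Portion three walnuts into the pan

## Robot

A 7-joint arm with a two-finger parallel gripper is mounted at the origin on a cart in front of the work surface, level with it; the furniture and walls round the work are solid. World frame = base frame: x ahead of the robot, y to its left, z up, the work surface at z = 0. Lengths are in m, angles in degrees, forces in N, time in s.
With the tool pointing down it reaches from about 0.35 to 0.775 m from the base axis. Payload 3.1 kg.
Tool frame: the origin (TCP) lies between the finger pads; the fingertips stand 19 mm ahead of it and the grasp point (between the pads) is the TCP; z points along the fingers, y is the line along which they close (so a half turn about z gives the same grasp; the last joint's range is limited). The gripper opens to 85 mm and grips with 20 to 120 N. Pads are 22 mm wide; open, the fingers measure 114 mm over their backs; the gripper's body (76 mm by 85 mm) begins 54 mm behind the grasp point. The pads swing forward as they close: fully open they stand 13 mm farther back than shut.
Start: joints at [-2.389, 17.813, 0.802, 86.603, -0.252, 75.585, -1.558], TCP at [0.55, 0, 0.25] pointing down, gripper open.
Joint ranges: [-154.91, 154.91], [-16.99, 109.72], [-72.82, 74.43], [7.12, 147.25], [-82.49, 262.49], [11.32, 116.49], [-174.64, 174.64]. Speed limits (degrees/s): [159.86, 159.86, 180, 180, 180, 180, 180].

## Interface

Orientations are given as a 3x3 rotation matrix whose columns are the frame's x, y, z axes.
In Python, from workcell import r, optics gives the robot as it stands. The module is installed in compiled form; this text tells all that it offers.
- The arm moves only by the tool move_arm, never from a script. Its argument "deltas" is text: rows parted by semicolons, each of 5 numbers parted by spaces: the gripper's target within -1 to 1 (shut at 1, half-way at 0, fully open at -1), then the shift along the world's x, y, z in m, then the turn about the world's z in degrees. In form: fingers dx dy dz spin; .... A call has 1 to 10 rows; each row shifts and turns the commanded pose from where the row before left it; what a row does not reach is not made up. A row lasts 1/12 s, in which the tool goes at most 41.7 mm and 7.16 degrees, less where a joint would pass 70% of its speed; a pose out of reach is approached as far as the arm can. A call is refused whole if a number of a shift passes 0.0417 or a number of a turn 7.16, either way. A call with a gripper value outside its range is refused whole. The fingers move at their own pace and stop on an object; "newtons" is the grip in N (left out, the last holds). Time passes only in rows, so rows that do not move let the fingers close. It gives the time, the measured TCP pose, the force, the opening and the grip force at its end, in the units of the state.
- r.state(): the state, without advancing time (a new reading comes with each control period).
- optics.get_image(name): name is "scene" or "side" or "wrist"; returns the picture (480x640x3 uint8, red, green, blue); there is no depth.
- optics.calibration(name): a dict with "vfov" (degrees; the focal length in pixels is half the picture's height over the tangent of half this angle, whatever the lens; pixels are square), "cx", "cy" (the principal point, pixels), "D" ([k1, k2, p1, p2, k3] as OpenCV has them; the pictures are not rectified), "R" (3x3) and "t" (3): a world point X has camera coordinates R X + t. Camera axes: x right, y down, z forward; pixel columns grow to the right and rows downward; lengths in m; the calibration is good to about 2 mm. A picture is of the moment at which its call begins: read the wrist's pose just before it. calibration takes no time and is no camera call; for the wrist camera it gives the pose at the moment of the call.
- r.close_job(): hands the job in; it is judged then, once.
The state is a dict: "time_s": time; "q": joint angles; "dq": joint speeds; "effort": joint torques, N m; "tcp_pos": TCP position; "ee_rot": TCP orientation; "wrist_force": force on the tool from outside, world axes, zero at the start; "torque": the same for the moment, N m; "grip_width": finger opening in m; "gripper_force": force on a finger pad.
Only numpy, scipy, OpenCV 4.12 (cv2) and the standard library are available. Lean on these libraries where they do the work, as an engineer would, in place of code of your own. Each camera call takes 0.05 s, during which the arm holds its last target. There are 200 camera calls.

## Task

Slide the pan, flat on the table, in under the walnut dispenser so that the pockets at the end where the gate opens first are over its bowl. Then pull the bottom gate open by its knob just far enough to let exactly three of the five walnuts drop into the pan, and push the gate fully shut again. Leave the pan with the three walnuts standing under the dispenser, the other two walnuts in their pockets, and the things nearby where they are.

Things in the scene. Friction and masses are not known exactly. Their poses are not given: they have to be found in the camera images.
- dispenser: walnut dispenser fixed to the table: narrow open-topped hopper (178x44 mm, lip at z = 181 mm), pale wood with clear front, a row of five pockets, held 94 mm clear of the table by arms from a back board. Origin on the table under the row's middle; +x points to the board (its face at x = 156 mm), +y along the row. Pocket centres at y = +68, +34, 0, -34, -68 mm; pocket floor z = 106 mm
- outlet (a point): point 100 mm above the table under the hopper, below the second pocket from its +y end (dispenser x = 0, y = +34 mm): the middle of the three pockets that the gate uncovers first
- gate (a joint): travel (m) of the steel gate plate that slides out under the pockets to the dispenser's -y: 0 shut, 0.175 end stop. It uncovers the pockets one by one from the +y end, 34 mm each; a walnut drops when its pocket is almost bare, near 0.033, 0.067, 0.101, 0.135; at 0.106 the edge is under the wall between 3rd and 4th. Stiff (2 N and drag), stays where left; starts 0 to 15 mm open
- gate_knob (a point): centre (z = 136 mm) of the black upright round knob on the gate: 24 mm diameter from z = 120 to 148 mm, on a narrower stem on the gate plate (top 106 mm). 46 mm beyond the hopper's -y end wall when shut; moves with the gate
- pan: the black pan standing on the table, 0.3 to 0.65 kg. Origin on its underside where the handle leaves the bowl; +z up, +y toward the bowl, the handle runs along -y
- pan_bowl (a point): centre of the pan's bowl, at its floor (5 mm above the table). Bowl 230 mm outside and about 205 mm inside diameter, rim 68 mm high. 97 mm from the pan's origin along its +y
- timer: a round red wind-up kitchen timer, 69 mm across, 54 mm tall; a bystander. Origin at the centre of its underside
- lemon: a lemon lying on the table, 77x51x52 mm; a bystander. Origin at the centre of its underside
- onion: a brown onion, 78 mm across, 85 mm tall; a bystander. Origin at the centre of its underside
- pan_handle (a point): where to grip the pan's handle: on its middle line, 85 mm from the pan's origin along its -y (182 mm from the bowl's centre), 73 mm above the table. The handle is oval there, 35 mm wide and 25 mm high, and rises about 16 degrees toward its end, 211 mm from the origin and 116 mm high
- walnut0: a walnut; its origin lies at its centre (28 mm thick, 33 mm long, 15 g), at the start loose in pocket 1 counted from the dispenser's +y end
- walnut1: a walnut; its origin lies at its centre (28 mm thick, 33 mm long, 15 g), at the start loose in pocket 2 counted from the dispenser's +y end
- walnut2: a walnut; its origin lies at its centre (28 mm thick, 33 mm long, 15 g), at the start loose in pocket 3 counted from the dispenser's +y end
- walnut3: a walnut; its origin lies at its centre (28 mm thick, 33 mm long, 15 g), at the start loose in pocket 4 counted from the dispenser's +y end
- walnut4: a walnut; its origin lies at its centre (28 mm thick, 33 mm long, 15 g), at the start loose in pocket 5 counted from the dispenser's +y end

How it is judged (in metres and radians):
On the way, in this order (a step that is already met when the one before it is completed fails the run):
1. the pan stands under the dispenser, its bowl's centre within 60 mm of the middle of the first three pockets (seen from above), the gate not yet opened (horizontal distance between pan_bowl and outlet below 0.06 m and value of joint gate below 0.025 m and linear speed of pan below 0.02 m/s), for 0.2 s.
2. the gate is partly open and exactly three walnuts have dropped into the pan (value of joint gate above 0.08 m and horizontal distance between each of walnut0, walnut1, walnut2 and pan_bowl below 0.112 m and z of each of walnut0, walnut1, walnut2 in the frame of pan below 0.06 m and z of each of walnut3, walnut4 in the frame of dispenser above 0.105 m and horizontal distance between each of walnut3, walnut4 and dispenser below 0.085 m), for 0.2 s.
At the end, for the whole second after the job is handed in: Three walnuts lie in the pan's bowl and are nearly at rest, the other two are still in their pockets, the gate is shut to within 8 mm, and the pan stands flat and still on the table with its bowl's centre within 80 mm of the middle of the first three pockets, seen from above (horizontal distance between each of walnut0, walnut1, walnut2 and pan_bowl below 0.112 m and z of each of walnut0, walnut1, walnut2 in the frame of pan below 0.06 m and z of each of walnut3, walnut4 in the frame of dispenser above 0.105 m and horizontal distance between each of walnut3, walnut4 and dispenser below 0.085 m and value of joint gate below 0.008 m and horizontal distance between pan_bowl and outlet below 0.08 m and angle between pan's own z axis and vertical below 0.08 rad and height (world z) of pan below 0.008 m and linear speed of pan below 0.02 m/s and linear speed of each of walnut0, walnut1, walnut2, walnut3, walnut4 below 0.1 m/s); the robot touches nothing.
It fails at once if a fourth walnut leaves the dispenser (height (world z) of any of walnut3, walnut4 below 0.085 m).
It fails at once if the pan is lifted off the table by more than 30 mm or tipped by more than 0.25 rad (height (world z) of pan above 0.03 m or angle between pan's own z axis and vertical above 0.25 rad).
It fails at once if a nearby thing (timer, lemon, onion) is moved by more than 30 mm (distance of any of timer, lemon, onion from where it was at the start of the episode above 0.03 m).
It also fails if it takes over 61 s, if anything falls off the work surface, if the arm or the gripper's body presses on something with over 40 N, if the wrist force passes 120 N, or if a joint passes its speed limit or range.

## Working session

There is one attempt and no reset: what is moved stays moved. The work goes in short steps, Python scripts to look and compute and a tool call to move; the robot and the scene stay as the last step left them, time stands still between calls to the robot, and variables do not carry over. Pictures are saved under pics/ and viewed, at most 10 in all, crops included, and the job is handed in when it is done.

Besides the shell and the picture viewer there is one more tool, called after "Call:" by a JSON object that holds its "method" and its "body", one argument or row to a line. move_arm: Moves the arm, as the interface text tells. Its arguments: {"type":"object","properties":{"deltas":{"type":"string"},"newtons":{"type":"number"}},"required":["deltas"]}

```bash
mkdir -p pics
cat > h.py <<'E'
import cv2,numpy as np
from workcell import r,optics
def K(n):
    c=optics.calibration(n);f=240/np.tan(np.radians(c['vfov']/2))
    return np.array([[f,0,c['cx']],[0,f,c['cy']],[0,0,1.]]),np.array(c['D'],float),np.array(c['R']),np.array(c['t'])
def pix(n,X):
    k,D,R,t=K(n);return cv2.projectPoints(np.array(X,float).reshape(-1,1,3),cv2.Rodrigues(R)[0],t,k,D)[0][:,0]
def atz(n,uv,z,cal=None):
    k,D,R,t=cal or K(n);p=cv2.undistortPoints(np.array(uv,float).reshape(-1,1,2),k,D)[:,0]
    d=np.c_[p,np.ones(len(p))]@R;c=-R.T@t;z=np.broadcast_to(z,len(d))
    return c+d*((z-c[2])/d[:,2])[:,None]
def snap(n,f):
    im=optics.get_image(n);cv2.imwrite('pics/'+f,im[:,:,::-1]);return im
E
python3 -c "
from h import *
for n in('scene','side'):
    snap(n,n+'0.png');k,D,R,t=K(n);print(n,-R.T@t,R[2],k[0,0])
"
```

```text
scene [-0.23891157  0.79018321  1.12969376] [ 0.51461256 -0.52929461 -0.67455254] 577.2223011666243
side [-0.14542621 -1.0651439   1.1522502 ] [ 0.40571461  0.65273408 -0.63979206] 606.1021955813296
```

View pics/scene0.png

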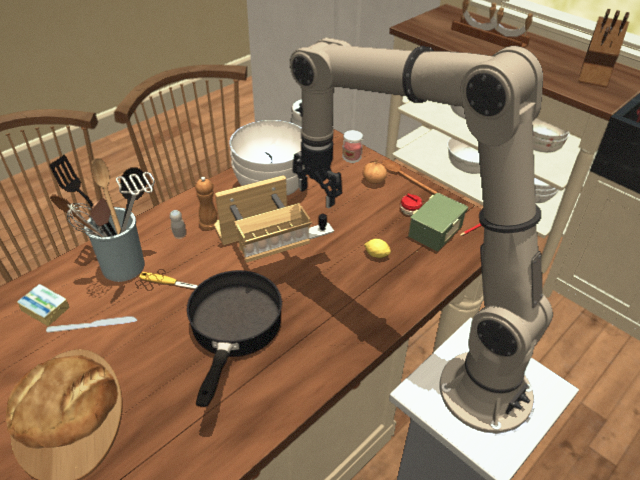

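View pics/side0.png

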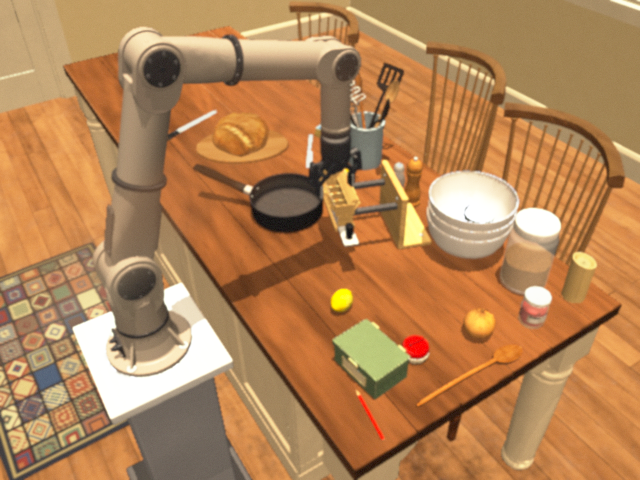

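Scene: the pan's bowl is near (235,312), handle end (205,400), the dispenser near (272,235) and knob at (322,222). In the side view the bowl is at (287,200) and the knob at (350,238). I'll enlarge both.

```bash
python3 -c "
import cv2
a=cv2.imread('pics/scene0.png')[165:415,180:350];cv2.imwrite('pics/c1.png',cv2.resize(a[:105],None,fx=4.5,fy=4.5,interpolation=2))
b=cv2.imread('pics/side0.png')[145:265,290:440];cv2.imwrite('pics/c2.png',cv2.resize(b,None,fx=5,fy=5,interpolation=2))
"
```

```text
(no output)
```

View pics/c1.png

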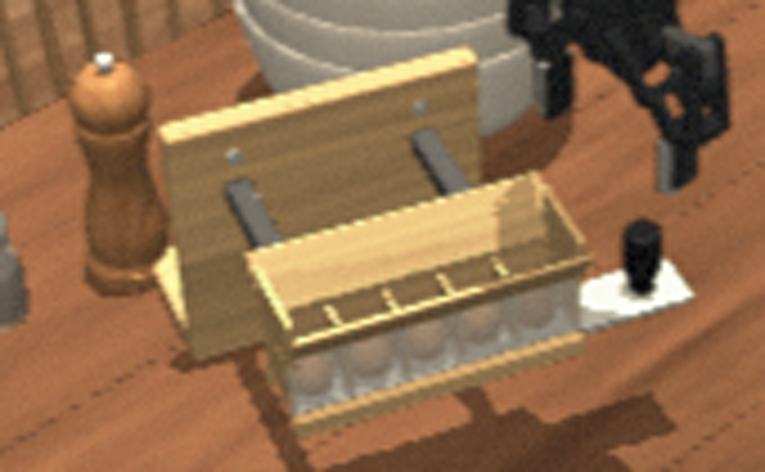

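View pics/c2.png

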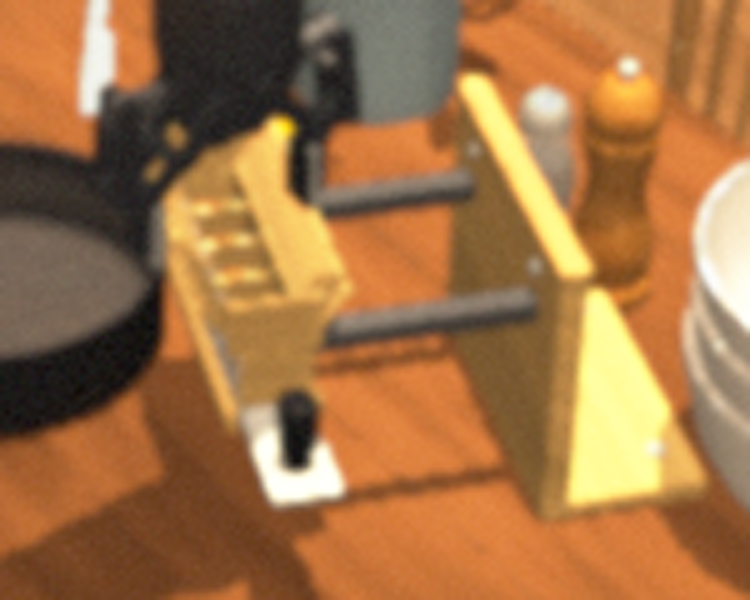

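c1 shows the lip corners at crop (250,252), (290,343), (592,262), (537,175) and the knob top at (643,228). c2 shows the knob top at (297,400).

```bash
cat > m.py <<'E'
from h import *
from scipy.optimize import least_squares
np.set_printoptions(precision=4,suppress=True)
c=np.array([[250,252],[290,343],[592,262],[537,175]])/4.5+[180,165]-.4
L=atz('scene',c,.181);print(L[:,:2],np.linalg.norm(np.diff(L,axis=0),axis=1))
ks=atz('scene',[[643/4.5+180-.4,228/4.5+165-.4]],.148);kd=atz('side',[[297/5+290-.4,400/5+145-.4]],.148);print('knob',ks,kd)
print('side lip',atz('side',np.array([[220,305],[348,290]])/5+[290,145]-.4,.181))
C=L.mean(0)[:2];ex=((L[0]+L[3])-(L[1]+L[2]))[:2];ey=((L[0]+L[1])-(L[2]+L[3]))[:2];ya=np.arctan2(-ey[0],ey[1]);print('disp',C,np.degrees(ya))
# pan contour
im=cv2.imread('pics/scene0.png');g=im.max(2);m=(g<75).astype('uint8');m[:265]=0;m[:,:170]=0;m[420:]=0;m[:,300:]=0
n,l,s,_=cv2.connectedComponentsWithStats(m);i=1+s[1:,4].argmax();print(s[i])
P=np.argwhere(l==i)
top=np.array([[u,P[P[:,1]==u,0].min()] for u in range(195,278,4)])
W=atz('scene',top,.068)[:,:2]
f=least_squares(lambda p:np.hypot(*(W-p).T)-.115,W.mean(0)-[.1,0],loss='soft_l1',f_scale=.003);print('bowl',f.x,f.fun)
bot=P[P[:,0]>=395].mean(0)[::-1];e=atz('scene',[bot],.113)[0];print('handle end',bot,e,np.hypot(*(e[:2]-f.x)))
print('pan dir',np.degrees(np.arctan2(*(f.x-e[:2])[::-1])))
for n_,uv in (('timer',(411,205)),('lemon',(377,250)),('onion',(374,175))):print(n_,atz('scene',[uv],.03))
E
python3 m.py
```

```text
[[ 0.681   0.1578]
 [ 0.6074  0.1893]
 [ 0.5422  0.0266]
 [ 0.6193 -0.004 ]] [0.08   0.1753 0.0829]
knob [[ 0.5704 -0.0425  0.148 ]] [[ 0.57   -0.0358  0.148 ]]
side lip [[ 0.5577  0.0199  0.181 ]
 [ 0.6223 -0.0067  0.181 ]]
disp [0.6125 0.0924] -21.34966523150388
[ 187  270   95  137 3957]
bowl [0.5473 0.2789] [ 0.0004  0.0004 -0.0001 -0.0019  0.0005  0.0012 -0.0003 -0.0009 -0.0005
  0.0008 -0.0005 -0.001  -0.0005  0.0009 -0.0003  0.0029  0.0007 -0.0002
  0.0004  0.     -0.0021]
handle end [203.8229 399.9771] [0.3612 0.5015 0.113 ] 0.290139919186485
pan dir -50.10548359491479
timer [[ 0.5157 -0.3692  0.03  ]]
lemon [[ 0.4579 -0.1459  0.03  ]]
onion [[ 0.6941 -0.4035  0.03  ]]
```

```bash
python3 -c "
from h import *
s=r.state();print(np.round(s['ee_rot'],3),s['tcp_pos'],s['time_s'],s['grip_width'])
print(pix('scene',[[.43,.418,.073],[.635,.12,.1],[.623,.088,.181],[.57,-.039,.136]]))"
```

```text
[[-0.     1.    -0.002]
 [ 1.     0.    -0.   ]
 [-0.    -0.002 -1.   ]] [5.49395741e-01 2.21934648e-05 2.49344810e-01] 0.1 0.08535983807215648
[[218.22184566 366.57731194]
 [260.41099697 245.93043026]
 [271.36415229 218.82431547]
 [321.57746971 219.40806354]]
```

Call:
{"method": "move_arm", "body": {
  "deltas": "-1 -0.012 0.0415 0 4; -1 -0.012 0.0415 0 4; -1 -0.012 0.0415 0 4; -1 -0.012 0.0415 0 4; -1 -0.012 0.0415 0 4; -1 -0.012 0.0415 0 4; -1 -0.012 0.0415 0 4; -1 -0.012 0.0415 0 4; -1 -0.012 0.0415 0 4; -1 -0.012 0.0415 0 4"
}}

```text
time_s: 0.93
tcp_pos: [0.4332, 0.4017, 0.2498]
ee_rot: [[-0.645, 0.764, -0.001], [0.764, 0.645, -0.001], [-0.0, -0.001, -1.0]]
wrist_force: [1.1, -0.1, 0.3]
grip_width: 0.0856
gripper_force: 0.0
```

Call:
{"method": "move_arm", "body": {
  "deltas": "-1 0 0 -0.03 0; -1 0 0 -0.03 0; -1 0 0 -0.02 0; -1 0 0 0 0; -1 0 0 0 0"
}}

```text
time_s: 1.35
tcp_pos: [0.4336, 0.3994, 0.1689]
ee_rot: [[-0.643, 0.766, -0.003], [0.766, 0.643, -0.003], [-0.0, -0.004, -1.0]]
wrist_force: [0.3, 0.3, 0.6]
grip_width: 0.0853
gripper_force: 0.0
```

```bash
python3 -c "
from h import *
snap('wrist','w1.png');print(pix('wrist',[[.43,.418,.073],[.5473,.2789,.005],[.5473,.2789,.068]]))"
```

```text
[[340.15469224 220.15220163]
 [335.01158345 405.3075047 ]
 [337.01199967 465.73354292]]
```

View pics/w1.png

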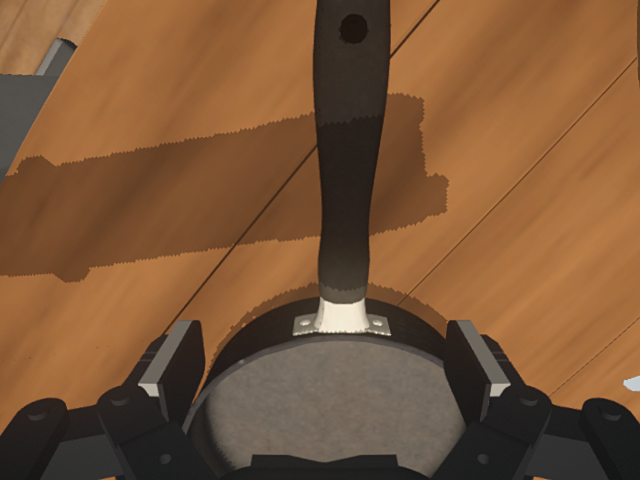

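The handle runs centred at u≈345, straight along the view, with the grip point at (340,220). The aim is good.

Call:
{"method": "move_arm", "body": {
  "deltas": "-1 -0.002 0.009 -0.02 0; -1 -0.002 0.009 -0.025 0; -1 0 0 -0.025 0; -1 0 0 -0.02 0; -1 0 0 -0.005 0; -1 0 0 0 0"
}}

```text
time_s: 1.9
tcp_pos: [0.4305, 0.418, 0.0754]
ee_rot: [[-0.642, 0.766, -0.0], [0.766, 0.642, -0.001], [-0.0, -0.001, -1.0]]
wrist_force: [0.1, 0.5, -0.4]
grip_width: 0.0852
gripper_force: 0.0
```

Call:
{"method": "move_arm", "body": {
  "deltas": "1 0 0 0 0; 1 0 0 0 0; 1 0 0 0 0; 1 0 0 0 0; 1 0 0 0 0; 1 0 0 0 0; 1 0 0 0 0; 1 0 0 0 0",
  "newtons": 50
}}

```text
time_s: 2.57
tcp_pos: [0.4306, 0.4194, 0.0763]
ee_rot: [[-0.643, 0.766, 0.001], [0.766, 0.643, 0.002], [0.001, 0.002, -1.0]]
wrist_force: [0.4, 0.8, 4.2]
grip_width: 0.0336
gripper_force: 51.3
```

Call:
{"method": "move_arm", "body": {
  "deltas": "1 0.002 -0.004 0 0; 1 0.004 -0.008 0 0; 1 0.006 -0.010 0 0; 1 0.006 -0.010 0 0; 1 0.006 -0.010 0 0; 1 0.006 -0.010 0 0; 1 0.006 -0.010 0 0; 1 0.005 -0.010 0 0; 1 0.003 -0.006 0 0; 1 0 -0.002 0 0"
}}

```text
time_s: 3.4
tcp_pos: [0.4745, 0.3411, 0.0769]
ee_rot: [[-0.643, 0.766, 0.001], [0.766, 0.643, 0.006], [0.004, 0.005, -1.0]]
wrist_force: [-0.9, 6.3, 5.9]
grip_width: 0.0337
gripper_force: 51.6
```

Call:
{"method": "move_arm", "body": {
  "deltas": "1 0.004 -0.008 0 0; 1 0.006 -0.010 0 0; 1 0.006 -0.010 0 0; 1 0.006 -0.010 0 0; 1 0.006 -0.010 0 0; 1 0.006 -0.010 0 0; 1 0.006 -0.010 0 0; 1 0.004 -0.008 0 0; 1 0 -0.003 0 0; 1 0 0 0 0"
}}

```text
time_s: 4.23
tcp_pos: [0.5187, 0.2616, 0.0766]
ee_rot: [[-0.644, 0.765, 0.002], [0.765, 0.644, 0.004], [0.002, 0.004, -1.0]]
wrist_force: [-0.3, 4.0, 5.4]
grip_width: 0.0339
gripper_force: 51.4
```

```bash
python3 -c "
from h import *
a=snap('scene','s2.png');b=snap('side','d2.png')
A=cv2.resize(a[140:440,140:400],(520,600));B=cv2.resize(b[140:290,220:440],None,fx=1.27,fy=1.27)
cv2.imwrite('pics/c3.png',A[:,:,::-1]);s=r.state();print(s['tcp_pos'],s['wrist_force'])"
```

```text
[0.51861722 0.26166321 0.07644455] [-1.45670371  3.63104294  4.75277768]
```

View pics/c3.png

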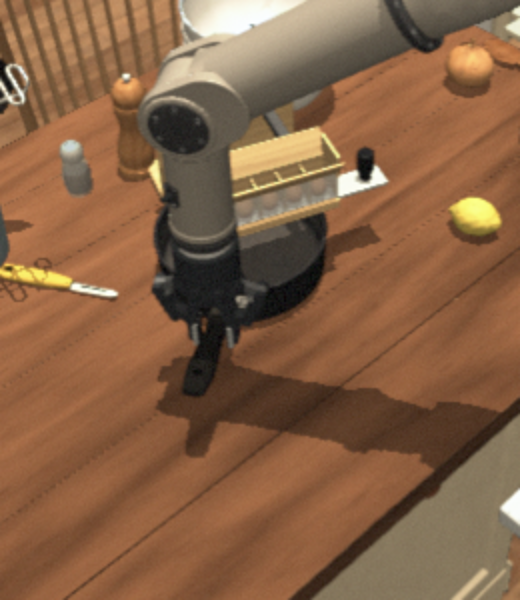

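The pan is held, with its bowl under the hopper and rim extremes near px (218,260) and (303,262). I'll compare that with the prediction.

```bash
python3 -c "
from h import *
a=np.linspace(0,6.28,120)
p=pix('scene',np.c_[.635+.115*np.cos(a),.121+.115*np.sin(a),a*0+.068])
print(p.min(0),p.max(0),p[p[:,0].argmin()],p[p[:,0].argmax()])
im=cv2.imread('pics/s2.png')
print(im[250:300:5,285:315:2].max(2))"
```

```text
[216.76796166 226.14708617] [304.48161892 287.17369836] [216.76796166 257.90714868] [304.48161892 254.47465579]
[[128  80  76  39  24  37  44  33  40 124 155 147 155 158 160]
 [ 65  55  63  67  55  47  35  34  32  81 159 162 160 150 114]
 [ 57  62  63  63  64  56  49  38  54  75  88  82  84  84  89]
 [ 59  58  64  61  56  59  56  57  21  78  88  82  85  98 101]
 [ 58  62  54  58  55  61  38  20  20  87  89 131 151 154 158]
 [ 52  61  63  52  20  18  18  16  57  90 100 149 157 157 154]
 [ 26  23  14  20  18  15  18  59 135 151 153 154 148 144 146]
 [ 20  13  14  17  21  24  84 133 151 143 148 140 140 144 143]
 [ 22  18  16  51  86 121 149 142 145 147 149 144 145 146 151]
 [ 83  94 115 142 145 145 142 141 137 145 145 152 160 158 155]]
```

Call:
{"method": "move_arm", "body": {
  "deltas": "-1 0 0 0 0; -1 0 0 0 0; -1 0 0 0 0; -1 0 0 0 0; -1 0 0 0 0; -1 0 0 0 0; -1 0 0 0.02 0; -1 0 0 0.035 0; -1 0 0 0.04 0; -1 0 0 0.04 0"
}}

```text
time_s: 5.17
tcp_pos: [0.5175, 0.2587, 0.211]
ee_rot: [[-0.643, 0.766, -0.002], [0.766, 0.643, -0.001], [0.0, -0.002, -1.0]]
wrist_force: [1.7, 0.6, 0.5]
grip_width: 0.0854
gripper_force: 0.0
```

Call:
{"method": "move_arm", "body": {
  "deltas": "-1 0 0 0.04 -6.1; -1 0.0057 -0.0335 0 -6.1; -1 0.0057 -0.0335 0 -6.1; -1 0.0057 -0.0335 0 -6.1; -1 0.0057 -0.0335 0 -6.1; -1 0.0057 -0.0335 0 -6.1; -1 0.0057 -0.0335 0 -6.1; -1 0.0057 -0.0335 0 -6.1; -1 0.0057 -0.0335 0 -6.1; -1 0.0057 -0.0335 0 -6.1"
}}

```text
time_s: 6.0
tcp_pos: [0.5694, -0.0439, 0.2503]
ee_rot: [[0.363, 0.932, -0.0], [0.932, -0.363, -0.0], [-0.0, -0.0, -1.0]]
wrist_force: [-0.1, -0.9, 0.3]
grip_width: 0.0853
gripper_force: 0.0
```

Call:
{"method": "move_arm", "body": {
  "deltas": "-1 0 0 0 0; -1 0 0 0 0; -1 0 0 0 0"
}}

```text
time_s: 6.25
tcp_pos: [0.5694, -0.0415, 0.2501]
ee_rot: [[0.358, 0.934, -0.001], [0.934, -0.358, 0.001], [0.001, -0.001, -1.0]]
wrist_force: [-0.5, 2.2, -0.0]
grip_width: 0.0849
gripper_force: 0.0
```

```bash
python3 -c "
from h import *
print(pix('wrist',[[.570,-.039,.148],[.57,-.039,.12]]));snap('wrist','w3.png');snap('scene','s3.png');snap('side','d3.png')"
```

```text
[[322.99466819 241.09553733]
 [323.14812233 226.17862593]]
```

View pics/w3.png

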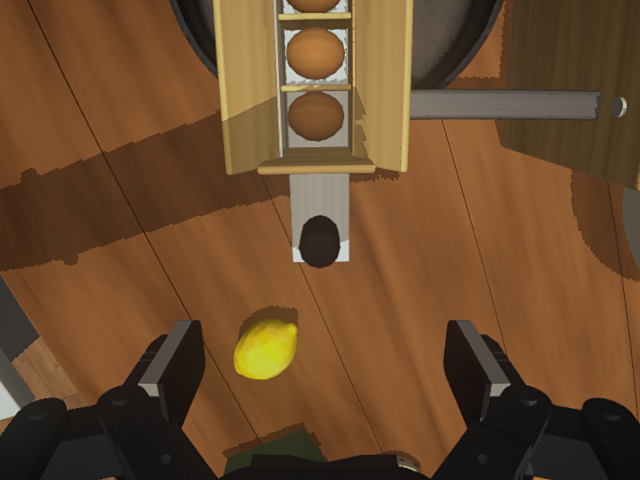

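The knob's top disc is centred near (321,247), the hopper end lip at row ~170, and the gripper yaw lines up with the row. I'll work out how far the gate is open.

```bash
python3 -c "
from h import *
k=atz('wrist',[[321,247]],.148)[0];w=atz('wrist',[[317,171]],.181)[0];e=np.array([.358,.934,0])
print(k,w,(w-k)@e,r.state()['tcp_pos'])"
```

```text
[ 0.56779206 -0.04044167  0.148     ] [0.58375484 0.0057869  0.181     ] 0.04889215720976244 [ 0.56950694 -0.03995011  0.25027033]
```

Call:
{"method": "move_arm", "body": {
  "deltas": "-1 0 0 -0.03 0; -1 0 0 -0.03 0; -1 0 0 -0.03 0; -1 0 0 -0.015 0; -1 0 0 -0.006 0; -1 0 0 0 0; -1 0 0 0 0"
}}

```text
time_s: 6.98
tcp_pos: [0.5703, -0.0414, 0.1402]
ee_rot: [[0.357, 0.934, 0.002], [0.934, -0.357, 0.0], [0.001, 0.001, -1.0]]
wrist_force: [0.2, 0.1, 0.0]
grip_width: 0.0852
gripper_force: 0.0
```

Call:
{"method": "move_arm", "body": {
  "deltas": "1 0 0 0 0; 1 0 0 0 0; 1 0 0 0 0; 1 0 0 0 0; 1 0 0 0 0; 1 0 0 0 0; 1 0 0 0 0; 1 0 0 0 0; 1 0 0 0 0; 1 0 0 0 0",
  "newtons": 60
}}

```text
time_s: 7.82
tcp_pos: [0.5668, -0.041, 0.14]
ee_rot: [[0.358, 0.934, -0.006], [0.934, -0.358, 0.002], [-0.0, -0.006, -1.0]]
wrist_force: [-7.4, 2.3, 8.0]
grip_width: 0.022
gripper_force: 58.7
```

Call:
{"method": "move_arm", "body": {
  "deltas": "1 0.0007 0.0019 0 0; 1 0.0007 0.0019 0 0; 1 0 0 0 0; 1 0 0 0 0"
}}

```text
time_s: 8.15
tcp_pos: [0.5676, -0.0388, 0.14]
ee_rot: [[0.359, 0.933, -0.007], [0.934, -0.359, -0.0], [-0.003, -0.007, -1.0]]
wrist_force: [-8.3, -0.8, 9.1]
grip_width: 0.0222
gripper_force: 58.8
```

Call:
{"method": "move_arm", "body": {
  "deltas": "1 -0.003 0.001 0 0; 1 0 0 0 0; 1 0.0007 0.0019 0 0; 1 0.0007 0.0019 0 0; 1 0 0 0 0; 1 0 0 0 0"
}}

```text
time_s: 8.65
tcp_pos: [0.5675, -0.0386, 0.14]
ee_rot: [[0.361, 0.932, -0.004], [0.932, -0.361, -0.006], [-0.007, -0.001, -1.0]]
wrist_force: [-5.7, -6.1, 8.1]
grip_width: 0.022
gripper_force: 59.7
```

Call:
{"method": "move_arm", "body": {
  "deltas": "1 0.0007 0.0019 0 0; 1 0.0007 0.0019 0 0; 1 0 0 0 0; 1 0 0 0 0"
}}

```text
time_s: 8.98
tcp_pos: [0.5676, -0.0385, 0.1401]
ee_rot: [[0.364, 0.932, -0.007], [0.931, -0.364, -0.011], [-0.012, -0.002, -1.0]]
wrist_force: [-8.1, -11.2, 9.5]
grip_width: 0.0222
gripper_force: 60.0
```

Call:
{"method": "move_arm", "body": {
  "deltas": "1 -0.003 -0.0078 0 0; 1 -0.003 -0.0078 0 0; 1 -0.003 -0.0078 0 0; 1 -0.003 -0.0078 0 0; 1 -0.003 -0.0078 0 0; 1 -0.003 -0.0078 0 0; 1 -0.003 -0.0078 0 0; 1 -0.003 -0.0078 0 0; 1 0 0 0 0; 1 0 0 0 0"
}}

```text
time_s: 9.82
tcp_pos: [0.5469, -0.095, 0.14]
ee_rot: [[0.36, 0.933, 0.001], [0.933, -0.36, -0.003], [-0.002, 0.002, -1.0]]
wrist_force: [-0.2, -1.4, 6.9]
grip_width: 0.0219
gripper_force: 59.5
```

```bash
python3 -c "
from h import *
p=r.state()['tcp_pos'];d=p-np.array([.5676,-.0385,.14]);print(p,d@[-.358,-.934,0],d@[.934,-.358,0],r.state()['wrist_force'])
print(pix('wrist',[[.57,0,.148]]));snap('wrist','w4.png')"
```

```text
[ 0.54690813 -0.09500259  0.14003238] 0.060181105208088684 0.0009017189152325713 [-0.18020187 -1.37480788  6.92270384]
[[272.02505798  31.17854933]]
```

View pics/w4.png

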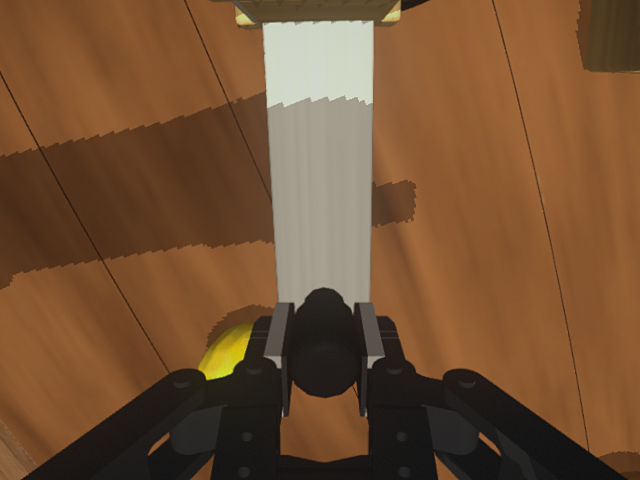

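The knob is still held, at about (323,345), and the gate has travelled 60 mm from the stop. I'll pull another 48 mm.

Call:
{"method": "move_arm", "body": {
  "deltas": "1 -0.003 -0.0075 0 0; 1 -0.003 -0.0075 0 0; 1 -0.003 -0.0075 0 0; 1 -0.003 -0.0075 0 0; 1 -0.003 -0.0075 0 0; 1 -0.0025 -0.007 0 0; 1 0 0 0 0; 1 0 0 0 0; 1 0 0 0 0"
}}

```text
time_s: 10.62
tcp_pos: [0.5302, -0.1407, 0.1401]
ee_rot: [[0.361, 0.933, 0.003], [0.933, -0.361, -0.005], [-0.003, 0.005, -1.0]]
wrist_force: [5.0, -3.4, 4.8]
grip_width: 0.0223
gripper_force: 59.4
```

```bash
python3 -c "
from h import *
p=r.state()['tcp_pos'];d=p-np.array([.5676,-.0385,.14]);print(p,d@[-.358,-.934,0])
a=snap('scene','s5.png');b=snap('side','d5.png')
A=cv2.resize(a[165:315,190:345],None,fx=2.5,fy=2.5,interpolation=2);B=cv2.resize(b[120:270,250:405],None,fx=2.5,fy=2.5,interpolation=2)
cv2.imwrite('pics/c5.png',np.hstack([A,B])[:,:,::-1])"
```

```text
[ 0.53015656 -0.14074847  0.14006264] 0.10890481884334327
```

View pics/c5.png

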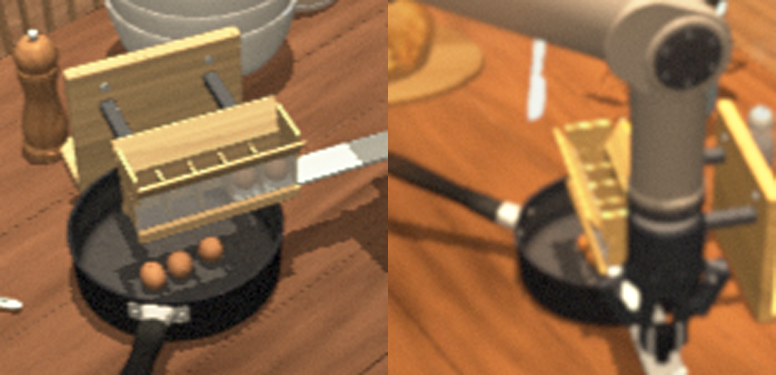

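Three walnuts lie in the pan, at crop (152,276), (180,264) and (210,249), and two are still in their pockets at (245,180) and (278,170). Next I close the gate.

Call:
{"method": "move_arm", "body": {
  "deltas": "1 0.003 0.0078 0 0; 1 0.003 0.0078 0 0; 1 0.003 0.0078 0 0; 1 0.003 0.0078 0 0; 1 0.003 0.0078 0 0; 1 0.003 0.0078 0 0; 1 0.003 0.0078 0 0; 1 0.003 0.0078 0 0; 1 0.003 0.0078 0 0; 1 0.003 0.0078 0 0"
}}

```text
time_s: 11.55
tcp_pos: [0.5587, -0.0627, 0.14]
ee_rot: [[0.361, 0.933, -0.001], [0.933, -0.361, -0.005], [-0.005, 0.001, -1.0]]
wrist_force: [0.1, -2.4, 7.9]
grip_width: 0.0219
gripper_force: 59.7
```

Call:
{"method": "move_arm", "body": {
  "deltas": "1 0.003 0.0078 0 0; 1 0.003 0.0078 0 0; 1 0.0025 0.006 0 0; 1 0.0015 0.004 0 0; 1 0.001 0.003 0 0; 1 0 0 0 0; 1 0 0 0 0"
}}

```text
time_s: 12.13
tcp_pos: [0.5676, -0.0386, 0.14]
ee_rot: [[0.363, 0.932, -0.005], [0.932, -0.363, -0.01], [-0.011, -0.001, -1.0]]
wrist_force: [-4.8, -6.7, 12.1]
grip_width: 0.0219
gripper_force: 60.1
```

Back at the stop. I'll release and lift.

Call:
{"method": "move_arm", "body": {
  "deltas": "-1 0 0 0 0; -1 0 0 0 0; -1 0 0 0 0; -1 0 0 0 0; -1 0 0 0 0; -1 0 0 0 0; -1 0 0 0.02 0; -1 0 0 0.03 0; -1 0 0 0.03 0; -1 0 0 0.03 0"
}}

```text
time_s: 12.97
tcp_pos: [0.5699, -0.0298, 0.2502]
ee_rot: [[0.358, 0.934, -0.001], [0.934, -0.358, 0.0], [-0.0, -0.001, -1.0]]
wrist_force: [0.9, -0.3, 0.0]
grip_width: 0.0856
gripper_force: 0.0
```

Call:
{"method": "move_arm", "body": {
  "deltas": "-1 0 0 0.02 0; -1 0 0 0 0; -1 0 0 0 0; -1 0 0 0 0; -1 0 0 0 0; -1 0 0 0 0"
}}

```text
time_s: 13.47
tcp_pos: [0.5694, -0.03, 0.2675]
ee_rot: [[0.358, 0.934, -0.003], [0.934, -0.358, 0.0], [-0.001, -0.003, -1.0]]
wrist_force: [-0.4, 1.1, 0.3]
grip_width: 0.0854
gripper_force: 0.0
```

```bash
python3 -c "
from h import *
a=snap('scene','s6.png');b=snap('wrist','w6.png')
A=cv2.resize(a[165:315,190:345],None,fx=2.5,fy=2.5,interpolation=2);B=cv2.resize(b[:,120:520],(312,375))
cv2.imwrite('pics/c6.png',np.hstack([A,B])[:,:,::-1])"
```

```text
(no output)
```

View pics/c6.png

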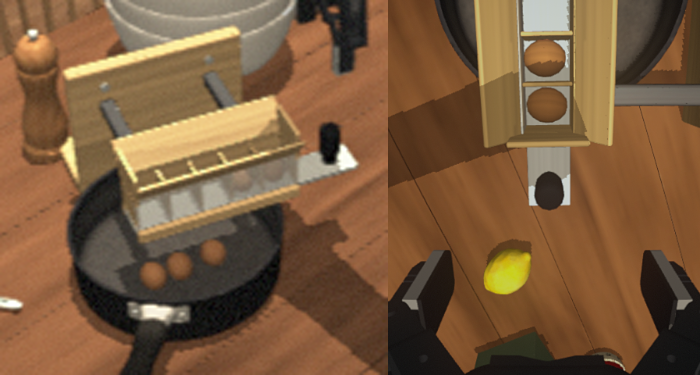

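The gate is shut (knob close to the hopper, at (549,190)), three walnuts lie in the pan, and two are in their pockets.

```bash
python3 -c "
from workcell import r
print(r.close_job())"
```

```text
the job is handed in; nothing more can be done
None
```

The job is handed in at about 13.5 s on the robot's clock: the last pictures show the pan under the dispenser with exactly three walnuts in it, two still in their pockets and the gate shut; the hand-in returned no verdict.

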